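# Open the push-and-turn safety jar in the glaze kitchen

## Task

Open the jar with the tall ribbed safety cap, so that colour can be weighed out of it: press the cap down against its spring, gently and only until it bottoms, turn it anticlockwise while it is down until you feel it meet its stop, without forcing it, and lift it off. Set the cap down gently in the steel tray, standing top up, and leave all three jars standing in their rack.

Things in the scene. Friction and masses are not known exactly. Their poses are not given: they have to be found in the camera images.
- cap_mid (a point): Centre (half-way up) of the push-and-turn safety cap: white, round, ribbed, 56 mm across, 31 mm tall, open below, z up; the tallest in the rack, ring and arrows moulded on top, its top 154 mm above the bench. Three lugs in its skirt hook under lugs on the neck, and a spring disc inside pushes it up, so it can neither be pulled off nor turned (10 degrees of play) unless pressed down.
- cap: The same cap, about 50 g; origin at the centre of its lower rim, 15.5 mm below point cap_mid. Spring: 5 N at rest, 1.4 N more per mm. It passes the catches 2 to 5 mm down and bottoms hard 1.6 mm lower, at 10 to 14 N. Held down, it turns freely anticlockwise (from above) to a hard stop 37 to 80 degrees on; both differ unseen from jar to jar. Only within the last 6 degrees before the stop can it be lifted off.
- jar: Safety jar: square plastic bottle, 80 x 80 mm, body 95 mm high, round neck, rim 132 mm above the foot, 0.3 to 0.6 kg. Origin at the centre of its foot, z up; cap_mid is 130.5 mm above it while the cap is on. Loose in a rack pocket (1 mm play a side) that keeps it from turning; it comes up with a cap that is not free. Pressing at 16 to 20 N is enough; turning it against the stop or catches with over about 1 N m breaks it.
- rack: Plywood rack fixed to the bench, 110 x 316 x 50 mm, long side along its y; origin at the centre of its underside. Three square pockets 105 mm apart along y, floor 8 mm above the bench, hold the three jars in any order.
- jar_narrow: Bystander jar in the rack, same square body, with a narrow smooth screw cap 31 mm across, its top 131 mm above the foot; origin at the centre of its foot. Stays where it is.
- jar_flat: Bystander jar in the rack, same square body, with a flat low smooth lid 68 mm across, its top 117 mm above the foot; origin at the centre of its foot. Stays where it is.
- tray: Shallow stainless steel tray fixed on the bench, 160 (x) x 180 (y) mm, rim 18 mm high, walls and floor 3 mm; origin at the centre of its underside.
- tray_in (a point): Centre of the tray's inner floor, 3 mm above the bench, where the cap is to be set down (anywhere flat in the tray will do).
There are look-alikes about, which are no part of the job. Of the things like the cap, leave any that is black or purple; of the rest the smaller one is meant.

How it is judged:
On the way, in this order (a step that is already met when the one before it is completed fails the run):
1. the cap, pressed down, is turned past its catches on the neck (angle between the x axis of cap and the x axis of jar, either way round above 0.6 rad and distance between cap_mid and jar below 0.136 m), for 0.1 s.
2. the cap is lifted clear of the jar, which stays in the rack (z of cap_mid in the frame of jar above 0.165 m and z of jar in the frame of rack between 0.003 and 0.013 m), for 0.1 s.
At the end, for the whole second after the job is handed in: The cap lies at rest in the tray, flat on its rim and top up (within 0.1 rad, centre 12 to 19 mm above the tray floor), and all three jars stand upright (within 0.08 rad) on the floors of their pockets in the rack (within 5 mm) (x of cap_mid in the frame of tray_in between -0.052 and 0.052 m and y of cap_mid in the frame of tray_in between -0.062 and 0.062 m and z of cap_mid in the frame of tray_in between 0.012 and 0.019 m and angle between cap_mid's own z axis and vertical below 0.1 rad and linear speed of cap below 0.02 m/s and z of jar in the frame of rack between 0.003 and 0.013 m and angle between each of jar, jar_narrow, jar_flat's own z axis and vertical below 0.08 rad and z of jar_narrow in the frame of rack between 0.003 and 0.013 m and z of jar_flat in the frame of rack between 0.003 and 0.013 m); the robot touches nothing.
It fails at once if the cap is forced on the jar (spring, catches and stop together) with more than 85 N (contact force between cap and jar above 85 N).
It fails at once if the safety jar is lifted more than 35 mm off its pocket floor, or tipped (z of jar in the frame of rack above 0.043 m or angle between jar's own z axis and vertical above 0.2 rad).
It fails at once if the cap is dropped from more than about 25 mm (faster than 0.7 m/s while no finger holds it) (linear speed of cap above 0.7 m/s and contact force between the fingers and cap below 0.05 N).
It fails at once if the cap is banged or pressed into the tray with more than 60 N (contact force between cap and tray above 60 N).
It fails at once if a bystander jar is lifted, tipped or knocked (distance of any of jar_narrow, jar_flat from where it was at the start of the episode above 0.015 m or angle between any of jar_narrow, jar_flat's own z axis and vertical above 0.15 rad).
It also fails if it takes over 58 s, if anything falls off the work surface, if the arm or the gripper's body presses on something with over 40 N, if the wrist force passes 120 N, or if a joint passes its speed limit or range.

## Robot

A 6-joint arm with a two-finger parallel gripper is mounted at the origin on the work surface. World frame = base frame: x ahead of the robot, y to its left, z up, the work surface at z = 0. Lengths are in m, angles in rad, forces in N, time in s.
With the tool pointing down it reaches from about 0.3 to 0.875 m from the base axis. Payload 6.4 kg.
Tool frame: the origin (TCP) lies on the mounting face of the last link; the fingertips stand 173 mm ahead of it and the grasp point (between the pads) lies 155 mm ahead of it (ctrl.tip_reach is the distance from the TCP to the fingertips, in m); z points along the fingers, y is the line along which they close (so a half turn about z gives the same grasp; the last joint's range is limited). The gripper opens to 85 mm and grips with 20 to 120 N. Pads are 22 mm wide; open, the fingers measure 114 mm over their backs; the gripper's body (76 mm by 85 mm) begins 54 mm behind the grasp point. The pads swing forward as they close: fully open they stand 13 mm farther back than shut.
Start: joints at [-1.31, 0.181, 1.607, -0, 1.354, -0.206], TCP at [0.259, -0.513, 0.405] pointing down, gripper open.
Joint ranges: [-2.99, 2.99], [-0.89, 2.07], [0.3, 2.58], [-1.14, 4.28], [0, 2.63], [-3.12, 3.12]. Speed limits (rad/s): [2.57, 2.57, 3.01, 3.14, 3.14, 3.14].

## Interface

Orientations are given as a unit quaternion [w, x, y, z].
In Python, from bench import ctrl gives the robot as it stands.
- The arm moves only by the shell command python3 -m pendant 'ROWS'. ROWS is JSON, a list that holds one entry, the list of rows, each a list of 7 numbers: the opening, from 0 (shut) to 1 (fully open), then the shift along the tool's x, y, z in mm, then the turn, a rotation vector about the tool's x, y, z in rad. A call has 1 to 5 rows; each row is the pose to reach, as a shift and turn from the pose commanded when the call began, along the tool's axes at that moment; what a row does not reach only later rows make up. A row lasts 1/12 s, in which the tool goes at most 41.7 mm and 7.16 degrees, less where a joint would pass 70% of its speed; a pose out of reach is approached as far as the arm can. A call with a gripper value outside its range is refused whole. The fingers move at their own pace and stop on an object; the grip force is fixed at half the most. Time passes only in rows, so rows that repeat a pose let the fingers close. It gives the time, the measured TCP pose, the force, the opening and the grip force at its end, in the units of the state.
- ctrl.get_obs(): the state, without advancing time (a new reading comes with each control period).
- ctrl.camera(name): name is "scene" or "top" or "wrist"; returns the picture (420x560x3 uint8, red, green, blue); there is no depth.
- ctrl.camera_params(name): a dict with "mtx" (3x3 intrinsics, pixels), "distortion" ([k1, k2, p1, p2, k3] as OpenCV has them; the pictures are not rectified), "world_from_camera" (4x4, takes a point from camera to world coordinates); the wrist camera has in their place "tool_from_camera" (4x4, takes a point from camera to tool coordinates, whose origin is the TCP and whose axes are the flange's). Camera axes: x right, y down, z forward; pixel columns grow to the right and rows downward; lengths in m; the calibration is good to about 2 mm. A picture is of the moment at which its call begins: read the wrist's pose just before it. camera_params takes no time and is no camera call.
- ctrl.hand_in(): hands the job in; it is judged then, once.
Trained networks look in the newest picture that a camera, given by its name, has taken for a name from the list of things; names that differ only in an ending like _2 or _b are one class to them, and where a whole thing is asked for, a point or a joint stands for the part that bears it (a point fixed in the world has none). Each returns a list of dicts, best first, with "confidence" (0 to 1); they miss things now and then, are a little off and sometimes report something else, mostly with a low value. They report only what shows in the picture. A call takes as long as a camera call. They do not tell look-alikes from the thing itself.
- ctrl.boxes_of(camera, name): "point" ([column, row] as shares, 0 to 1, of the picture: columns of its width, rows of its height, amid what is visible of it).
The state is a dict: "time_s": time; "q": joint angles; "dq": joint speeds; "joint_efforts": joint torques, N m; "eef_pos": TCP position; "eef_rot": TCP orientation; "wrist_force": force on the tool from outside, world axes, zero at the start; "torque": the same for the moment, N m; "opening": opening from 0.0 (shut) to 1.0 (fully open); "grasp_force": force on a finger pad.
Only numpy, scipy, OpenCV 4.12 (cv2) and the standard library are available. Lean on these libraries where they do the work, as an engineer would, in place of code of your own. Each camera call takes 0.05 s, during which the arm holds its last target. There are 200 camera calls.

## Working session

There is one attempt and no reset: what is moved stays moved. The work goes in short steps, Python scripts to look and compute and a shell command to move; the robot and the scene stay as the last step left them, time stands still between calls to the robot, and variables do not carry over. Pictures are saved under pics/ and viewed, at most 10 in all, crops included, and the job is handed in when it is done.

```bash
mkdir -p pics; cat > h.py <<'E'
import numpy as np, cv2, json
from bench import ctrl
from scipy.spatial.transform import Rotation as R
def T_tool(o=None):
    o=o or ctrl.get_obs(); w,x,y,z=o["eef_rot"]; T=np.eye(4); T[:3,:3]=R.from_quat([x,y,z,w]).as_matrix(); T[:3,3]=o["eef_pos"]; return T
def ray(cam,uv,T=None):
    p=ctrl.camera_params(cam); W=np.array(p["world_from_camera"]) if "world_from_camera" in p else (T if T is not None else T_tool())@np.array(p["tool_from_camera"])
    n=cv2.undistortPoints(np.array([[uv]],float),np.array(p["mtx"]),np.array(p["distortion"]))[0,0]
    return W[:3,3],W[:3,:3]@np.array([n[0],n[1],1])
def atz(cam,uv,z,T=None):
    o,d=ray(cam,uv,T); return o+d*(z-o[2])/d[2]
def snap(cam,name):
    im=ctrl.camera(cam); cv2.imwrite(f"pics/{name}.png",im[:,:,::-1]); return im
E
python3 - <<'E'
from h import *
Z=dict(cap_mid=.1385,jar_narrow=.1,jar_flat=.1,rack=.04,tray=.003)
ims=[]
for c in("scene","top"):
    ims.append(snap(c,c+"0"))
    for n,z in Z.items():
        for b in ctrl.boxes_of(c,n):
            uv=np.array(b["point"])*[560,420]; print(c,n,round(b["confidence"],2),uv.round(),atz(c,uv,z).round(3))
cv2.imwrite("pics/both.png",cv2.resize(np.hstack(ims)[:,:,::-1],(1120,420))[:, :])
print(ctrl.get_obs())
E
```

```text
scene cap_mid 0.76 [400. 213.] [0.468 0.286 0.138]
scene cap_mid 0.73 [359. 210.] [0.476 0.199 0.138]
scene cap_mid 0.67 [350. 228.] [0.535 0.183 0.138]
scene cap_mid 0.54 [297. 207.] [0.495 0.066 0.138]
scene jar_narrow 0.69 [302. 237.] [0.545 0.087 0.1  ]
scene jar_narrow 0.24 [395. 266.] [0.585 0.28  0.1  ]
scene jar_flat 0.75 [394. 265.] [0.583 0.28  0.1  ]
scene rack 0.7 [351. 276.] [0.58  0.201 0.04 ]
scene tray 0.58 [170. 253.] [ 0.569 -0.218  0.003]
top cap_mid 0.87 [191. 170.] [0.541 0.186 0.139]
top cap_mid 0.84 [258. 255.] [0.366 0.053 0.139]
top cap_mid 0.75 [147. 271.] [0.342 0.273 0.139]
top cap_mid 0.56 [195. 262.] [0.355 0.178 0.139]
top jar_narrow 0.6 [246. 189.] [0.508 0.078 0.1  ]
top jar_flat 0.94 [149. 166.] [0.564 0.285 0.1  ]
top rack 0.7 [219. 198.] [0.501 0.145 0.04 ]
top tray 0.69 [381. 166.] [ 0.575 -0.229  0.003]
{'time_s': 0.6, 'q': array([-1.31028703e+00,  1.80797556e-01,  1.60700074e+00,  2.09009177e-05,
        1.35379631e+00, -2.06283400e-01]), 'dq': array([-0.00194533, -0.00114473, -0.00038394,  0.00155647,  0.00145247,
       -0.0010235 ]), 'joint_efforts': array([-1.24561477e-03, -4.44601321e+01, -3.51521838e+01, -1.95780658e-04,
        1.06279029e-03,  5.74973242e-06]), 'eef_pos': array([ 0.25879511, -0.51348653,  0.40468947]), 'eef_rot': array([-1.25110773e-06,  9.72887010e-01,  2.31280923e-01,  1.01751925e-05]), 'wrist_force': array([-0.6497834 ,  1.22948605, -0.11362732]), 'torque': array([0.05674402, 0.07765701, 0.03974173]), 'grasp_force': 0.0, 'opening': 0.9952259522583569}
```

View pics/top0.png

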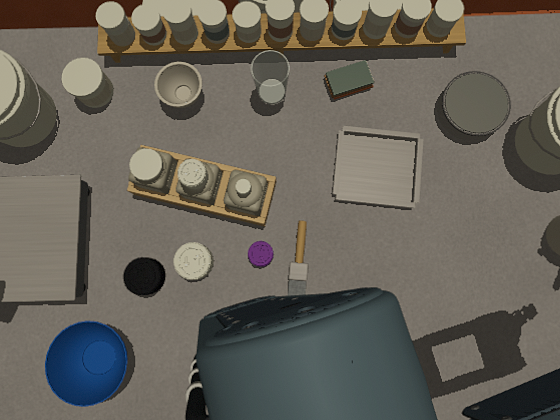

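View pics/scene0.png

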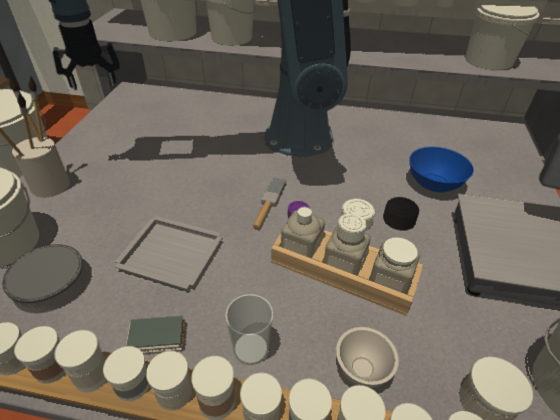

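The top view shows the rack with the narrow jar at (246,189), the safety cap in the middle at (191,170) and the flat lid at (149,166). The white look-alike lies on the bench at (193,262), and the tray is at (378,168). The scene view agrees, so cap_mid is near (0.538, 0.185).

```bash
python3 -m pendant '[[[1,28,-25,0,0,0,0],[1,56,-50,0,0,0,0],[1,84,-75,0,0,0,0],[1,112,-100,0,0,0,0],[1,140,-125,0,0,0,0]]]' >/dev/null
python3 -m pendant '[[[1,28,-25,0,0,0,0],[1,56,-50,0,0,0,0],[1,84,-75,0,0,0,0],[1,112,-100,0,0,0,0],[1,140,-125,0,0,0,0]]]' >/dev/null
python3 -m pendant '[[[1,28,-25,0,0,0,0],[1,56,-50,0,0,0,0],[1,84,-75,0,0,0,0],[1,112,-100,0,0,0,0],[1,140,-125,0,0,0,0]]]' >/dev/null
python3 -m pendant '[[[1,28,-25,0,0,0,0],[1,56,-50,0,0,0,0],[1,84,-75,0,0,0,0],[1,112,-100,0,0,0,0],[1,140,-125,0,0,0,0]]]'
python3 - <<'E'
from h import *
o=ctrl.get_obs();print(o["q"].round(2));T=T_tool(o);snap("wrist","w1")
for b in ctrl.boxes_of("wrist","cap_mid"):
    uv=np.array(b["point"])*[560,420]; p=atz("wrist",uv,.154,T); print(round(b["confidence"],2),uv.round(),p.round(4),(np.linalg.inv(T)@np.r_[p,1]).round(4))
snap("top","t1")
for n,z in dict(cap_mid=.154,tray=.003).items():
  for b in ctrl.boxes_of("top",n):
    uv=np.array(b["point"])*[560,420]; print(n,round(b["confidence"],2),uv.round(),atz("top",uv,z).round(4))
E
```

```text
time_s: 2.27
eef_pos: [0.5342, 0.1871, 0.4048]
eef_rot: [0.0, 0.973, 0.231, 0.0]
wrist_force: [0.9, -1.3, 0.5]
opening: 1.002
grasp_force: 0.0
[ 0.13  0.16  1.63 -0.    1.35  1.23]
0.86 [212. 302.] [0.452  0.2072 0.154 ] [-0.0644 -0.055   0.2508  1.    ]
0.82 [316. 338.] [0.4595 0.1189 0.154 ] [-0.0975  0.0273  0.2508  1.    ]
0.8 [283. 223.] [0.5355 0.1867 0.154 ] [9.000e-04 9.000e-04 2.508e-01 1.000e+00]
cap_mid 0.91 [260. 252.] [0.3711 0.0479 0.154 ]
cap_mid 0.71 [194. 262.] [0.3564 0.1771 0.154 ]
cap_mid 0.63 [192. 171.] [0.5358 0.1813 0.154 ]
tray 0.8 [382. 166.] [ 0.5735 -0.2323  0.003 ]
tray 0.62 [247. 189.] [0.5272 0.0853 0.003 ]
```

View pics/w1.png

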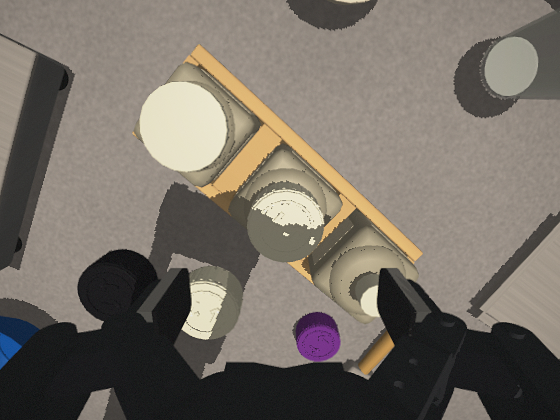

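The wrist view shows the safety cap at about (286,222), close under the tool axis. The flat lid is at (183,126) and the narrow cap at (375,300). I'll go lower and check from near.

```bash
python3 -m pendant '[[[1,0,0,12,0,0,0],[1,0,0,30,0,0,0],[1,0,0,48,0,0,0],[1,0,0,60,0,0,0],[1,0,0,60,0,0,0]]]'
python3 - <<'E'
from h import *
o=ctrl.get_obs();T=T_tool(o);im=snap("wrist","w2")
for b in ctrl.boxes_of("wrist","cap_mid"):
    uv=np.array(b["point"])*[560,420]; print(round(b["confidence"],2),uv.round())
    for z in(.154,.1385): p=atz("wrist",uv,z,T);print(p.round(4),(np.linalg.inv(T)@np.r_[p,1]).round(4))
p=ctrl.camera_params("wrist");C=np.array(p["tool_from_camera"]);print(C.round(3))
# overlay predicted cap rims at tool-axis
Wc=np.linalg.inv(T@C);t=np.linspace(0,2*np.pi,60)
c=(T@[0,0,0,1])[:3]
for z,col in((.154,(255,0,0)),(.123,(0,255,0))):
    P=np.c_[c[0]+.028*np.cos(t),c[1]+.028*np.sin(t),0*t+z]
    q,_=cv2.projectPoints(P,cv2.Rodrigues(Wc[:3,:3])[0],Wc[:3,3],np.array(p["mtx"]),np.array(p["distortion"]))
    cv2.polylines(im,[q.round().astype(int)],True,col,1)
cv2.imwrite("pics/w2o.png",cv2.resize(im[130:330,170:420,::-1],None,fx=3,fy=3))
E
```

```text
time_s: 2.93
eef_pos: [0.5326, 0.1837, 0.3412]
eef_rot: [-0.0, 0.973, 0.23, -0.003]
wrist_force: [-0.6, -0.9, -0.6]
opening: 0.995
grasp_force: 0.0
0.89 [205. 333.]
[0.4703 0.2028 0.154 ] [-0.046  -0.0446  0.1875  1.    ]
[0.4579 0.2017 0.1385] [-0.0576 -0.0492  0.2031  1.    ]
0.82 [ 85. 298.]
[0.4597 0.2726 0.154 ] [-0.0242 -0.1117  0.1875  1.    ]
[0.4462 0.2784 0.1385] [-0.0336 -0.1229  0.2031  1.    ]
0.73 [284. 250.]
[0.5371 0.1853 0.154 ] [5.800e-03 9.000e-04 1.871e-01 1.000e+00]
[0.5312 0.1825 0.1385] [-6.000e-04  9.000e-04  2.027e-01  1.000e+00]
[[ 0.    -0.96  -0.279  0.07 ]
 [ 1.     0.     0.     0.001]
 [-0.    -0.279  0.96   0.031]
 [ 0.     0.     0.     1.   ]]
```

View pics/w2o.png

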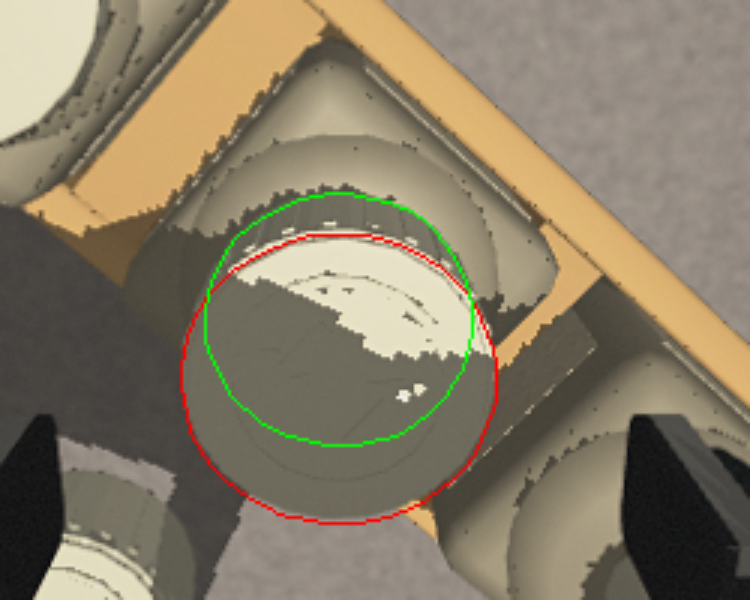

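The overlay rim at the tool axis fits the cap to within 1 mm. Next I descend and grip.

```bash
python3 -m pendant '[[[1,0,0,12,0,0,0],[1,0,0,28,0,0,0],[1,0,0,42,0,0,0],[1,0,0,50,0,0,0],[1,0,0,53,0,0,0]]]'
python3 -m pendant '[[[0.75,0,0,0,0,0,0],[0.7,0,0,0,0,0,0],[0.65,0,0,0,0,0,0],[0.55,0,0,0,0,0,0],[0.4,0,0,0,0,0,0]]]'
python3 -m pendant '[[[0.3,0,0,0,0,0,0],[0,0,0,0,0,0,0],[0,0,0,0,0,0,0],[0,0,0,0,0,0,0],[0,0,0,0,0,0,0]]]'
python3 -c "
from h import *
o=ctrl.get_obs();print(o['torque'].round(2),o['q'].round(2))"
```

```text
time_s: 3.45
eef_pos: [0.5335, 0.1849, 0.2904]
eef_rot: [-0.0, 0.973, 0.231, -0.001]
wrist_force: [1.3, 0.5, 0.9]
opening: 1.001
grasp_force: 0.0
time_s: 3.87
eef_pos: [0.5342, 0.1854, 0.2929]
eef_rot: [-0.0, 0.973, 0.231, 0.001]
wrist_force: [-1.4, 1.9, 4.4]
opening: 0.641
grasp_force: 62.6
time_s: 4.28
eef_pos: [0.5342, 0.1853, 0.2924]
eef_rot: [-0.0, 0.973, 0.231, 0.001]
wrist_force: [0.1, 3.0, 5.0]
opening: 0.645
grasp_force: 62.6
[ 0.48  0.16 -0.06] [0.12 0.29 1.72 0.   1.13 1.23]
```

```bash
python3 -m pendant '[[[0,0,0,0.5,0,0,0],[0,0,0,1,0,0,0],[0,0,0,1.5,0,0,0],[0,0,0,2,0,0,0],[0,0,0,2,0,0,0]]]'
python3 -m pendant '[[[0,0,0,0.5,0,0,0],[0,0,0,1,0,0,0],[0,0,0,1.5,0,0,0],[0,0,0,1.5,0,0,0]]]'
```

```text
time_s: 4.7
eef_pos: [0.5342, 0.1854, 0.2907]
eef_rot: [-0.0, 0.973, 0.231, 0.001]
wrist_force: [-2.5, 3.1, 7.9]
opening: 0.643
grasp_force: 62.8
time_s: 5.03
eef_pos: [0.5342, 0.1854, 0.2894]
eef_rot: [-0.0, 0.973, 0.231, 0.001]
wrist_force: [-3.1, 3.0, 10.2]
opening: 0.641
grasp_force: 63.0
```

```bash
python3 -m pendant '[[[0,0,0,0.5,0,0,0],[0,0,0,1,0,0,0],[0,0,0,1,0,0,0]]]'
python3 -m pendant '[[[0,0,0,0.5,0,0,0],[0,0,0,1,0,0,0],[0,0,0,1,0,0,0]]]'
```

```text
time_s: 5.28
eef_pos: [0.5343, 0.1854, 0.2886]
eef_rot: [-0.0, 0.973, 0.231, 0.001]
wrist_force: [-3.6, 3.9, 11.8]
opening: 0.647
grasp_force: 63.1
time_s: 5.53
eef_pos: [0.5343, 0.1854, 0.288]
eef_rot: [-0.0, 0.973, 0.231, 0.001]
wrist_force: [-4.9, 3.3, 13.4]
opening: 0.646
grasp_force: 63.6
```

```bash
python3 -m pendant '[[[0,0,0,0.5,0,0,0],[0,0,0,1,0,0,0],[0,0,0,1,0,0,0],[0,0,0,1,0,0,0]]]'
python3 -m pendant '[[[0,0,0,0.5,0,0,0],[0,0,0,0.5,0,0,0],[0,0,0,0.5,0,0,0]]]'
```

```text
time_s: 5.87
eef_pos: [0.5344, 0.1854, 0.2879]
eef_rot: [-0.0, 0.973, 0.231, 0.001]
wrist_force: [-7.8, 2.3, 18.3]
opening: 0.643
grasp_force: 64.3
time_s: 6.12
eef_pos: [0.5344, 0.1854, 0.2879]
eef_rot: [0.0, 0.973, 0.231, 0.001]
wrist_force: [-8.4, 2.0, 21.3]
opening: 0.642
grasp_force: 64.6
```

Bottomed, at about 21 N. Now turn anticlockwise (negative about tool z): 29° first, which is short of the earliest possible stop.

```bash
python3 -m pendant '[[[0,0,0,0,0,0,-0.08],[0,0,0,0,0,0,-0.18],[0,0,0,0,0,0,-0.3],[0,0,0,0,0,0,-0.42],[0,0,0,0,0,0,-0.5]]]'
python3 -c "
from h import *
o=ctrl.get_obs();print(o['torque'].round(2),o['q'].round(3))"
```

```text
time_s: 6.53
eef_pos: [0.5345, 0.1858, 0.2878]
eef_rot: [-0.0, 0.884, 0.467, 0.002]
wrist_force: [-6.5, 3.2, 21.2]
opening: 0.64
grasp_force: 64.5
[ 0.65  1.23 -0.35] [0.124 0.292 1.726 0.002 1.12  0.722]
```

```bash
cat > s.py <<'E'
from h import *
o=ctrl.get_obs();T=T_tool(o);print("tq",o['torque'].round(2),"yaw",round(float(np.degrees(np.arctan2(T[1,0],T[0,0]))),1),"q6",o['q'][5].round(3))
E
python3 -m pendant '[[[0,0,0,0,0,0,-0.04],[0,0,0,0,0,0,-0.08],[0,0,0,0,0,0,-0.1]]]'; python3 s.py
python3 -m pendant '[[[0,0,0,0,0,0,-0.04],[0,0,0,0,0,0,-0.08],[0,0,0,0,0,0,-0.08]]]'; python3 s.py
```

```text
time_s: 6.78
eef_pos: [0.5345, 0.1858, 0.2878]
eef_rot: [-0.0, 0.861, 0.509, 0.002]
wrist_force: [-6.8, 4.5, 20.8]
opening: 0.639
grasp_force: 64.4
tq [ 0.66  1.25 -0.3 ] yaw 61.2 q6 0.626
time_s: 7.03
eef_pos: [0.5344, 0.1858, 0.2877]
eef_rot: [-0.0, 0.839, 0.543, 0.002]
wrist_force: [-6.9, 4.2, 21.4]
opening: 0.642
grasp_force: 64.4
tq [0.67 1.3  0.09] yaw 65.8 q6 0.546
```

```bash
python3 -m pendant '[[[0,0,0,0,0,0,-0.04],[0,0,0,0,0,0,-0.07],[0,0,0,0,0,0,-0.07]]]'; python3 s.py
python3 -m pendant '[[[0,0,0,0,0,0,-0.04],[0,0,0,0,0,0,-0.07],[0,0,0,0,0,0,-0.07]]]'; python3 s.py
```

```text
time_s: 7.28
eef_pos: [0.5344, 0.1858, 0.2877]
eef_rot: [-0.0, 0.82, 0.572, 0.002]
wrist_force: [-7.4, 4.4, 20.5]
opening: 0.637
grasp_force: 64.4
tq [ 0.66  1.39 -0.04] yaw 69.8 q6 0.476
time_s: 7.53
eef_pos: [0.5343, 0.1858, 0.2877]
eef_rot: [-0.0, 0.8, 0.601, 0.001]
wrist_force: [-8.1, 4.1, 21.6]
opening: 0.642
grasp_force: 64.4
tq [ 0.64  1.45 -0.02] yaw 73.8 q6 0.406
```

```bash
python3 -m pendant '[[[0,0,0,0,0,0,-0.04],[0,0,0,0,0,0,-0.07],[0,0,0,0,0,0,-0.07]]]'; python3 s.py
python3 -m pendant '[[[0,0,0,0,0,0,-0.04],[0,0,0,0,0,0,-0.07],[0,0,0,0,0,0,-0.07]]]'; python3 s.py
```

```text
time_s: 7.78
eef_pos: [0.5343, 0.1858, 0.2877]
eef_rot: [0.0, 0.778, 0.628, 0.001]
wrist_force: [-6.8, 4.4, 20.8]
opening: 0.645
grasp_force: 64.4
tq [ 0.64  1.45 -0.01] yaw 77.8 q6 0.336
time_s: 8.03
eef_pos: [0.5342, 0.1858, 0.2876]
eef_rot: [-0.0, 0.756, 0.655, 0.001]
wrist_force: [-7.8, 4.4, 20.6]
opening: 0.645
grasp_force: 64.4
tq [ 0.66  1.48 -0.08] yaw 81.8 q6 0.266
```

```bash
python3 -m pendant '[[[0,0,0,0,0,0,-0.04],[0,0,0,0,0,0,-0.07],[0,0,0,0,0,0,-0.07]]]'; python3 s.py
python3 -m pendant '[[[0,0,0,0,0,0,-0.03],[0,0,0,0,0,0,-0.05],[0,0,0,0,0,0,-0.05]]]'; python3 s.py
```

```text
time_s: 8.28
eef_pos: [0.5342, 0.1859, 0.2877]
eef_rot: [-0.0, 0.732, 0.681, 0.001]
wrist_force: [-8.7, 4.5, 21.2]
opening: 0.645
grasp_force: 64.4
tq [ 0.69  1.55 -0.03] yaw 85.9 q6 0.196
time_s: 8.53
eef_pos: [0.5342, 0.1859, 0.2876]
eef_rot: [-0.0, 0.715, 0.699, 0.001]
wrist_force: [-8.6, 4.7, 21.7]
opening: 0.641
grasp_force: 64.5
tq [ 0.62  1.55 -0.15] yaw 88.7 q6 0.147
```

```bash
python3 -m pendant '[[[0,0,0,0,0,0,-0.03],[0,0,0,0,0,0,-0.04],[0,0,0,0,0,0,-0.04]]]'; python3 s.py
python3 -m pendant '[[[0,0,0,0,0,0,-0.03],[0,0,0,0,0,0,-0.04],[0,0,0,0,0,0,-0.04]]]'; python3 s.py
```

```text
time_s: 8.78
eef_pos: [0.5341, 0.1858, 0.2876]
eef_rot: [-0.0, 0.701, 0.713, 0.001]
wrist_force: [-8.9, 4.0, 21.4]
opening: 0.642
grasp_force: 64.5
tq [ 0.66  1.54 -0.24] yaw 90.9 q6 0.107
time_s: 9.03
eef_pos: [0.5341, 0.1857, 0.2876]
eef_rot: [-0.0, 0.687, 0.727, 0.001]
wrist_force: [-9.6, 2.3, 22.1]
opening: 0.645
grasp_force: 64.6
tq [ 0.59  1.69 -0.48] yaw 93.2 q6 0.068
```

```bash
python3 -m pendant '[[[0,0,0,0,0,0,-0.02],[0,0,0,0,0,0,-0.02],[0,0,0,0,0,0,-0.02]]]'; python3 s.py
```

```text
time_s: 9.28
eef_pos: [0.534, 0.1857, 0.2876]
eef_rot: [-0.0, 0.68, 0.733, 0.001]
wrist_force: [-9.7, 3.6, 22.4]
opening: 0.641
grasp_force: 64.7
tq [ 0.55  1.71 -0.77] yaw 94.3 q6 0.049
```

The stop is met: torque rises to 0.77 N m. I ease back slightly and lift slowly, watching for any pull from the jar.

```bash
python3 -m pendant '[[[0,0,0,0,0,0,0.015],[0,0,0,-1,0,0,0.02],[0,0,0,-3,0,0,0.02],[0,0,0,-5,0,0,0.02],[0,0,0,-6,0,0,0.02]]]'; python3 s.py
python3 -m pendant '[[[0,0,0,-2,0,0,0],[0,0,0,-4,0,0,0],[0,0,0,-6,0,0,0],[0,0,0,-7,0,0,0],[0,0,0,-7,0,0,0]]]'; python3 s.py
```

```text
time_s: 9.7
eef_pos: [0.5339, 0.1853, 0.2908]
eef_rot: [-0.0, 0.687, 0.727, 0.0]
wrist_force: [0.2, 3.9, 1.0]
opening: 0.637
grasp_force: 63.1
tq [ 0.79 -0.01 -0.23] yaw 93.2 q6 0.068
time_s: 10.12
eef_pos: [0.5335, 0.1847, 0.297]
eef_rot: [-0.0, 0.687, 0.727, -0.001]
wrist_force: [-0.5, 1.1, -3.4]
opening: 0.64
grasp_force: 64.0
tq [ 0.15  0.15 -0.16] yaw 93.2 q6 0.067
```

```bash
python3 -m pendant '[[[0,0,0,0,0,0,0],[0,0,0,0,0,0,0]]]'; python3 s.py
python3 - <<'E'
from h import *
im=snap("scene","sc2"); cv2.imwrite("pics/sc2c.png",cv2.resize(im[150:310,250:450,::-1],None,fx=3.5,fy=3.5,interpolation=cv2.INTER_CUBIC))
E
```

```text
time_s: 10.28
eef_pos: [0.5336, 0.1848, 0.2971]
eef_rot: [-0.0, 0.687, 0.727, -0.001]
wrist_force: [-1.2, 0.5, -4.2]
opening: 0.642
grasp_force: 64.1
tq [ 0.1   0.19 -0.11] yaw 93.2 q6 0.068
```

View pics/sc2c.png

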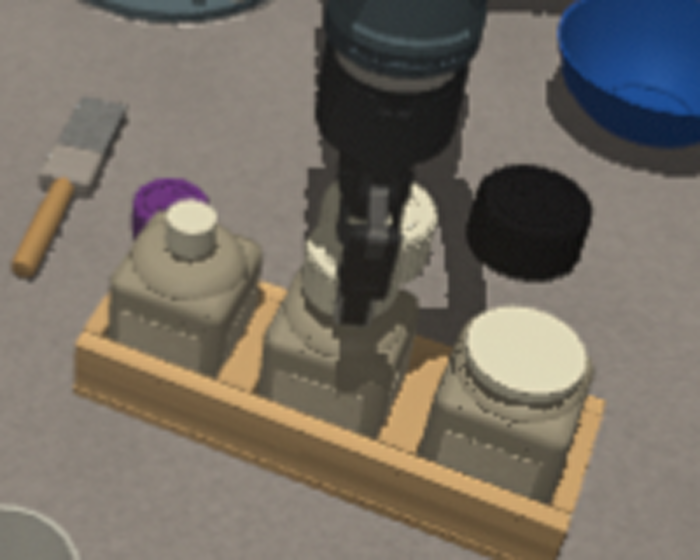

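The upward pull is about 4 N, more than the cap's own weight, so the jar may be hanging on it. I'll compare the jar body between the two scene pictures rather than guess.

```bash
python3 - <<'E'
import cv2,numpy as np
a=cv2.imread("pics/scene0.png",0);b=cv2.imread("pics/sc2.png",0)
def m(x0,y0,x1,y1):
    t=a[y0:y1,x0:x1];s=5
    up=lambda i:cv2.resize(i,None,fx=8,fy=8,interpolation=cv2.INTER_CUBIC)
    r=cv2.matchTemplate(up(b[y0-s:y1+s,x0-s:x1+s]),up(t),cv2.TM_CCOEFF_NORMED);_,v,_,l=cv2.minMaxLoc(r);return (np.array(l)/8-s).round(2),round(v,3)
print("mid L",m(326,242,345,266),"mid",m(328,246,358,272),"narrow",m(282,226,322,256),"flat",m(374,262,416,290))
p=cv2.resize(np.vstack([a[225:285,310:375],b[225:285,310:375]]),None,fx=5,fy=5,interpolation=cv2.INTER_CUBIC);cv2.imwrite("pics/cmp.png",p)
E
```

```text
mid L (array([-0.25,  0.  ]), 0.972) mid (array([-3., -1.]), 0.63) narrow (array([0., 0.]), 0.999) flat (array([0., 0.]), 0.997)
```

View pics/cmp.png

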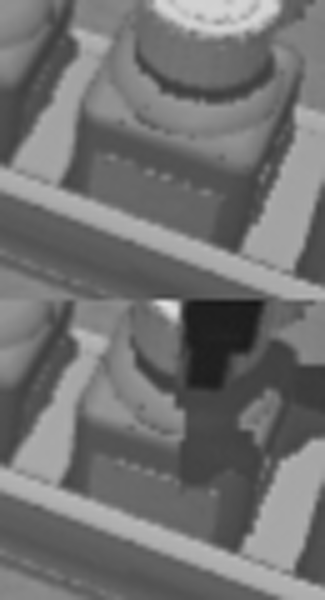

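The jar body has not moved in the picture (0 px; a 4.6 mm lift would show as about 2 px), so the cap has risen past its rest height on its own. I'll lift a little further and check the force.

```bash
python3 -m pendant '[[[0,0,0,-2,0,0,0],[0,0,0,-4,0,0,0],[0,0,0,-6,0,0,0],[0,0,0,-6,0,0,0]]]'; python3 s.py
python3 - <<'E'
from h import *
snap("scene","sc3")
a=cv2.imread("pics/sc2.png",0);b=cv2.imread("pics/sc3.png",0)
def m(x0,y0,x1,y1):
    t=a[y0:y1,x0:x1];s=5
    up=lambda i:cv2.resize(i,None,fx=8,fy=8,interpolation=cv2.INTER_CUBIC)
    r=cv2.matchTemplate(up(b[y0-s:y1+s,x0-s:x1+s]),up(t),cv2.TM_CCOEFF_NORMED);_,v,_,l=cv2.minMaxLoc(r);return (np.array(l)/8-s).round(2),round(v,3)
print(m(326,240,345,260),m(328,252,345,260),m(328,226,342,250))
E
```

```text
time_s: 10.67
eef_pos: [0.5343, 0.185, 0.3048]
eef_rot: [0.001, 0.687, 0.727, 0.001]
wrist_force: [-1.6, -0.1, 1.3]
opening: 0.64
grasp_force: 64.4
tq [-0.01  0.33 -0.01] yaw 93.2 q6 0.067
(array([0.62, 0.12]), 0.976) (array([0.38, 0.12]), 0.936) (array([ 0.62, -0.12]), 0.931)
```

Force is near zero and the jar is still down, so the cap is free. Lift clear and carry it to the tray.

```bash
python3 -m pendant '[[[0,0,0,-6,0,0,0],[0,0,0,-18,0,0,0],[0,0,0,-36,0,0,0],[0,0,0,-56,0,0,0],[0,0,0,-75,0,0,0]]]'
python3 -m pendant '[[[0,0,0,-12,0,0,0],[0,0,0,-18,0,0,0],[0,0,0,-20,0,0,0],[0,0,0,-20,0,0,0]]]'; python3 s.py
python3 -m pendant '[[[0,-12,0,0,0,0,0],[0,-36,1,0,0,0,0],[0,-64,2,0,0,0,0],[0,-92,3,0,0,0,0],[0,-120,5,0,0,0,0]]]'
python3 -m pendant '[[[0,-28,1,0,0,0,0],[0,-56,2,0,0,0,0],[0,-84,3,0,0,0,0],[0,-112,4,0,0,0,0],[0,-140,5,0,0,0,0]]]'
python3 -m pendant '[[[0,-28,1,0,0,0,0],[0,-56,2,0,0,0,0],[0,-84,3,0,0,0,0],[0,-112,4,0,0,0,0],[0,-130,5,0,0,0,0]]]'
python3 -m pendant '[[[0,-14,1,0,0,0,0],[0,-22,1,0,0,0,0],[0,-24,1,0,0,0,0],[0,-24,1,0,0,0,0]]]'; python3 s.py
python3 - <<'E'
from h import *
a=snap("top","t4")
for b in ctrl.boxes_of("top","cap_mid"): print(round(b["confidence"],2),(np.array(b["point"])*[560,420]).round())
w=snap("wrist","w4")
cv2.imwrite("pics/t4w4.png",cv2.resize(np.hstack([a,w])[:,:,::-1],(800,300)))
E
```

```text
time_s: 11.13
eef_pos: [0.5341, 0.185, 0.381]
eef_rot: [0.001, 0.687, 0.727, 0.001]
wrist_force: [0.7, 0.8, 0.8]
opening: 0.643
grasp_force: 64.4
time_s: 11.47
eef_pos: [0.5338, 0.185, 0.399]
eef_rot: [0.0, 0.687, 0.727, 0.0]
wrist_force: [0.2, 0.5, -1.8]
opening: 0.642
grasp_force: 64.4
tq [ 0.03 -0.02  0.02] yaw 93.2 q6 0.068
time_s: 11.88
eef_pos: [0.545, 0.0638, 0.3972]
eef_rot: [-0.001, 0.687, 0.727, -0.001]
wrist_force: [0.0, 0.5, -1.3]
opening: 0.641
grasp_force: 64.4
time_s: 12.3
eef_pos: [0.5577, -0.0761, 0.3972]
eef_rot: [-0.001, 0.687, 0.727, -0.001]
wrist_force: [0.2, 0.2, 0.1]
opening: 0.642
grasp_force: 64.4
time_s: 12.72
eef_pos: [0.5699, -0.2067, 0.3971]
eef_rot: [-0.001, 0.688, 0.726, -0.001]
wrist_force: [-0.1, -0.1, -0.1]
opening: 0.643
grasp_force: 64.4
time_s: 13.05
eef_pos: [0.573, -0.2272, 0.3983]
eef_rot: [-0.0, 0.687, 0.727, 0.0]
wrist_force: [0.4, -0.4, -0.4]
opening: 0.642
grasp_force: 64.4
tq [-0.   -0.02 -0.02] yaw 93.2 q6 -0.626
0.98 [193. 262.]
0.7 [148. 274.]
0.6 [258. 251.]
```

View pics/t4w4.png

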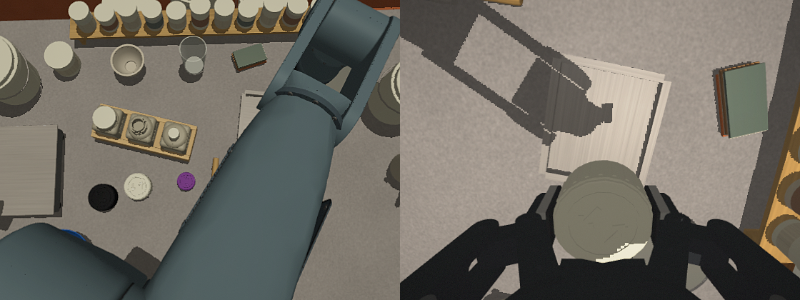

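The cap is held upright, and the open jar is still standing in the rack. I check the tray centre from its rim corners in the wrist view.

```bash
python3 - <<'E'
from h import *
P=[atz("wrist",uv,.018) for uv in((234,80),(374,101),(200,241))]
print(np.round(P,3),((P[1]+P[2])/2).round(3))
Q=[atz("top",uv,.018) for uv in((342,130),(421,135),(413,207),(334,199))];print(np.round(Q,3),np.mean(Q,0).round(3))
E
```

```text
[[ 0.516 -0.116  0.018]
 [ 0.662 -0.128  0.018]
 [ 0.478 -0.295  0.018]] [ 0.57  -0.211  0.018]
[[ 0.66  -0.14   0.018]
 [ 0.642 -0.322  0.018]
 [ 0.474 -0.292  0.018]
 [ 0.497 -0.114  0.018]] [ 0.568 -0.217  0.018]
```

```bash
python3 -m pendant '[[[0,2,-1,10,0,0,0],[0,6,-3,36,0,0,0],[0,10,-5,68,0,0,0],[0,10,-5,100,0,0,0],[0,10,-5,125,0,0,0]]]'
python3 -m pendant '[[[0,0,0,22,0,0,0],[0,0,0,42,0,0,0],[0,0,0,58,0,0,0],[0,0,0,70,0,0,0],[0,0,0,75,0,0,0]]]'
python3 -m pendant '[[[0,0,0,5,0,0,0],[0,0,0,9,0,0,0],[0,0,0,12,0,0,0],[0,0,0,14,0,0,0],[0,0,0,14,0,0,0]]]'; python3 s.py
```

```text
time_s: 13.62
eef_pos: [0.5666, -0.216, 0.2708]
eef_rot: [-0.001, 0.687, 0.727, -0.0]
wrist_force: [-0.7, 1.0, -1.1]
opening: 0.644
grasp_force: 64.4
time_s: 14.03
eef_pos: [0.5666, -0.2165, 0.1962]
eef_rot: [-0.002, 0.687, 0.727, -0.0]
wrist_force: [-0.1, 0.7, -1.1]
opening: 0.637
grasp_force: 64.4
time_s: 14.45
eef_pos: [0.5676, -0.2178, 0.1849]
eef_rot: [0.0, 0.687, 0.727, 0.0]
wrist_force: [0.6, 0.2, -0.6]
opening: 0.644
grasp_force: 64.4
tq [ 0.05 -0.01 -0.  ] yaw 93.2 q6 -0.617
```

```bash
python3 -m pendant '[[[0,0,0,2,0,0,0],[0,0,0,4,0,0,0],[0,0,0,6,0,0,0],[0,0,0,8,0,0,0],[0,0,0,8,0,0,0]]]'
python3 -m pendant '[[[0,0,0,1,0,0,0],[0,0,0,2,0,0,0],[0,0,0,3,0,0,0],[0,0,0,3,0,0,0]]]'
```

```text
time_s: 14.87
eef_pos: [0.5672, -0.2176, 0.1762]
eef_rot: [-0.0, 0.687, 0.727, -0.0]
wrist_force: [-0.2, 0.1, -0.9]
opening: 0.646
grasp_force: 64.4
time_s: 15.2
eef_pos: [0.5674, -0.2177, 0.1735]
eef_rot: [-0.0, 0.687, 0.727, -0.0]
wrist_force: [-0.6, 0.0, -0.5]
opening: 0.645
grasp_force: 64.4
```

```bash
python3 -m pendant '[[[0,0,0,1,0,0,0],[0,0,0,1,0,0,0],[0,0,0,1,0,0,0]]]'
python3 -m pendant '[[[0,0,0,1,0,0,0],[0,0,0,1,0,0,0],[0,0,0,1,0,0,0]]]'
```

```text
time_s: 15.45
eef_pos: [0.5676, -0.2178, 0.173]
eef_rot: [0.0, 0.687, 0.727, 0.0]
wrist_force: [-0.8, 0.6, 2.4]
opening: 0.642
grasp_force: 64.6
time_s: 15.7
eef_pos: [0.5676, -0.2178, 0.1729]
eef_rot: [0.0, 0.687, 0.727, -0.0]
wrist_force: [-5.1, 1.3, 10.1]
opening: 0.646
grasp_force: 65.5
```

The cap touches the tray floor. Release and retreat straight up.

```bash
python3 -m pendant '[[[0.75,0,0,-1,0,0,0],[0.85,0,0,-1,0,0,0],[1,0,0,-1,0,0,0],[1,0,0,-1,0,0,0],[1,0,0,-1,0,0,0]]]'
python3 -m pendant '[[[1,0,0,-5,0,0,0],[1,0,0,-15,0,0,0],[1,0,0,-30,0,0,0],[1,0,0,-50,0,0,0],[1,0,0,-75,0,0,0]]]'
python3 -m pendant '[[[1,0,0,-25,0,0,0],[1,0,0,-50,0,0,0],[1,0,0,-70,0,0,0],[1,0,0,-80,0,0,0],[1,0,0,-80,0,0,0]]]'
python3 - <<'E'
from h import *
a=snap("scene","s5");w=snap("wrist","w5");T=T_tool()
for b in ctrl.boxes_of("wrist","cap_mid"):
    uv=np.array(b["point"])*[560,420]; print(round(b["confidence"],2),uv.round(),atz("wrist",uv,.03,T).round(3))
cv2.imwrite("pics/f.png",cv2.resize(np.hstack([a,w])[:,:,::-1],(800,300)))
E
```

```text
time_s: 16.12
eef_pos: [0.5674, -0.2177, 0.1724]
eef_rot: [-0.0, 0.687, 0.727, -0.0]
wrist_force: [0.1, 0.2, -0.0]
opening: 0.999
grasp_force: 0.0
time_s: 16.53
eef_pos: [0.5669, -0.2174, 0.248]
eef_rot: [-0.001, 0.687, 0.727, -0.0]
wrist_force: [0.2, 0.1, -0.8]
opening: 1.002
grasp_force: 0.0
time_s: 16.95
eef_pos: [0.5683, -0.2182, 0.3315]
eef_rot: [0.003, 0.687, 0.727, 0.001]
wrist_force: [-0.1, 0.3, -0.4]
opening: 1.001
grasp_force: 0.0
0.6 [283. 203.] [ 0.567 -0.214  0.03 ]
```

View pics/f.png

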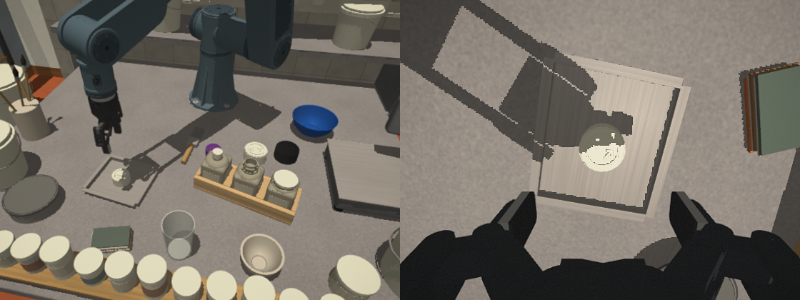

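The cap stands top up in the middle of the tray, and all three jars stand in the rack with the safety jar open.

```bash
python3 -c "
from bench import ctrl
print(ctrl.hand_in())"
```

```text
the job is handed in; nothing more can be done
None
```

The safety jar is open, its cap stands top up near the middle of the steel tray, and all three jars are standing in the rack; I handed the job in at about 17 s, and no verdict came back.

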